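Proof-pull a glued test piece on the bench pull gauge

ROBOT

A 6-joint arm with a two-finger parallel gripper is mounted at the origin on the work surface; the furniture and walls round the work are solid. World frame = base frame: x ahead of the robot, y to its left, z up, the work surface at z = 0. Lengths are in mm, angles in degrees, forces in N, time in s.
With the tool pointing down it reaches from about 375 to 975 mm from the base axis. Payload 3.8 kg.
Tool frame: the origin (TCP) lies on the mounting face of the last link; the fingertips stand 166 mm ahead of it and the grasp point (between the pads) lies 147 mm ahead of it; z points along the fingers, y is the line along which they close (so a half turn about z gives the same grasp; the last joint's range is limited). The gripper opens to 88 mm and grips with 3 to 60 N. Pads are 18 mm wide; open, the fingers measure 123 mm over their backs; the gripper's body (75 mm by 187 mm) begins 45 mm behind the grasp point.
Start: joints at [-68.004, 15.12, 91.902, -0, 72.978, -2.114], TCP at [275.726, -616.113, 404.706] pointing down, gripper open.
Joint ranges: [-150.88, 150.88], [-54.13, 125.18], [17.81, 147.31], [-75.09, 255.09], [0, 152.58], [-146.25, 146.25]. Speed limits (degrees/s): [147.25, 147.25, 180, 180, 180, 180].

INTERFACE

Orientations are given as [roll, pitch, yaw] about the fixed x, y, z axes, in that order (R = Rz(yaw) Ry(pitch) Rx(roll)).
In Python, from workcell import status, vision, job gives the robot as it stands.
- The arm moves only by the shell command python3 -m handwheel 'ROWS'. ROWS is JSON, one flat list of numbers, 7 for each row, row after row: the shift along the tool's x, y, z in mm, then the turn, a rotation vector about the tool's x, y, z in rad, then the closure, from 0 (fully open) to 1 (shut). A call has 1 to 12 rows; each row shifts and turns the commanded pose from where the row before left it, along the tool's axes as they then stand; what a row does not reach is not made up. A row lasts 1/8 s, in which the tool goes at most 62.5 mm and 10.7 degrees, less where a joint would pass 70% of its speed; a pose out of reach is approached as far as the arm can. A call with a gripper value outside its range is refused whole. The fingers move at their own pace and stop on an object; the grip force is fixed at half the most. Time passes only in rows, so rows that do not move let the fingers close. It gives the time, the measured TCP pose, the force, the opening and the grip force at its end, in the units of the state.
- status.read_state(): the state, without advancing time (a new reading comes with each control period).
- vision.camera(name): name is "scene" or "top"; returns the picture (480x640x3 uint8, red, green, blue); there is no depth.
- vision.calibration(name): a dict with "vfov" (degrees; the focal length in pixels is half the picture's height over the tangent of half this angle, whatever the lens; pixels are square), "cx", "cy" (the principal point, pixels), "R" (3x3) and "t" (3): a world point X has camera coordinates R X + t. Camera axes: x right, y down, z forward; pixel columns grow to the right and rows downward; lengths in mm; the calibration is good to about 2 mm. A picture is of the moment at which its call begins. calibration takes no time and is no camera call.
- job.hand_in(): hands the job in; it is judged then, once.
The state is a dict: "time": time; "qpos": joint angles; "qd": joint speeds; "effort": joint torques, N m; "tool_pos": TCP position; "tool_rot": TCP orientation; "contact_force": force on the tool from outside, world axes, zero at the start; "moment": the same for the moment, N m; "opening": finger opening in mm; "finger_force": force on a finger pad.
Only numpy, scipy, OpenCV 4.12 (cv2) and the standard library are available. Lean on these libraries where they do the work, as an engineer would, in place of code of your own. Each camera call takes 0.05 s, during which the arm holds its last target. There are 200 camera calls.

TASK

Proof-test the glued joint: take the wooden test piece by its block, lower its metal head into the yellow fork of the pull gauge, and pull the piece straight out until the gauge's black pointer stands over the red mark, not well past it, and keep it there for two seconds. Then let the spring draw back slowly under control until the gauge is fully home, lift the piece out of the fork and lay it lying down in the green tray without letting it fall. Pull by the piece, not by the fork, and leave the tacker, the tape roll and the marker where they are.

Things in the scene. Friction and masses are not known exactly. Their poses are not given: they have to be found in the camera images.
- gauge: Fixed bench pull gauge. Dark base 10 mm high, own x -165 to +135, y -40 to +70 mm; blue spring housing 145 x 50 mm, top at 75 mm, at its +x end; white scale rail (top 22 mm above the table, ticks each 10 mm) along y = +55 mm. Origin at table height under the draw axis, z up. The draw bar pulls out along own -x, 55 mm above the table.
- draw (a joint): Draw bar of the gauge: 0 fully home, positive = metres pulled out along the gauge's -x; stop at 0.105. Spring: about 2 N at home plus 120 N per metre; let go, it snaps home.
- fork: Yellow fork on the draw bar, open on top: two upright prongs (8 mm thick along x, tops 76 mm above the table), 18 mm slot between them, slot floor at 48 mm; behind them (+x) a pocket 24 mm long, its floor at 36 mm, open at the sides, closed behind by a 12 mm plate 70 mm high. Axes as the gauge; origin is the gauge's, shifted by the draw.
- fork_seat (a point): Point on the draw axis, 55 mm above the table, midway between the prongs, in the plane of their inner (+x, pocket side) faces, against which the piece's head bears. Axes as the gauge.
- pointer (a point): Tip of the black pointer arm of the fork, over the middle of the scale rail, 25 mm above the table. Axes as the gauge.
- mark: Red clip on the scale rail, 10 mm wide along the gauge's x: the load to reach, 45 to 85 mm of draw. Origin in its middle, 22 mm above the table; axes as the gauge. The pointer is on the mark when its x in this frame is within 5 mm of zero (negative = past it).
- piece: Loose glued test piece, lying, 60 g, 98 mm long on own x: pale wood block 60 x 28 x 28 mm (x -30 to 30), aluminium shank 10 mm thick (x 30 to 60), square head 28 x 28 x 8 mm (x 60 to 68). Origin: underside of the block's centre; axis 14 mm higher; mass centre at x = 19. Grip the block across y. In the fork, head in the pocket, shank in the slot, block outside (gauge's -x).
- piece_neck (a point): Point on the piece's axis at the inner face of its head (60 mm along +x from the block's centre, 14 mm above the underside); axes as the piece.
- tray: Green open tray, fixed, 150 x 120 mm outside (long along its x), 28 mm high, walls 4 mm. Origin at the centre of its underside.
- tray_in (a point): Centre of the tray's inner floor, 4 mm above the table; axes as the tray.
- tacker: Bystander: chrome and black staple tacker, 38 x 162 x 80 mm, origin at the centre of its underside, long along y.
- tape: Bystander: roll of masking tape, 98 mm across, 25 mm high, lying flat, origin at the centre of its underside.
- red_marker: Bystander: red and white paint marker with a black cap, lying, 140 mm long along its y, 13 mm thick, origin at the centre of its underside.
Not all that is in view belongs to the job. What is meant by the piece is not purple or turquoise, and is the larger of those in its own colour.

How it is judged:
By the outcome, as a careful person would: the job done as asked, in the order asked, and still so for the second after the job is handed in, with the robot touching nothing.
It also fails if it takes over 61 s, if anything falls off the work surface, if the arm or the gripper's body presses on something with over 40 N, if the wrist force passes 120 N, or if a joint passes its speed limit or range.

## Working session

There is one attempt and no reset: what is moved stays moved. The work goes in short steps, Python scripts to look and compute and a shell command to move; the robot and the scene stay as the last step left them, time stands still between calls to the robot, and variables do not carry over. Pictures are saved under pics/ and viewed, at most 10 in all, crops included, and the job is handed in when it is done.

```bash
mkdir -p pics; cat > h.py <<'E'
import numpy as np, cv2
from workcell import status, vision, job
def shot(n,f):
    im=vision.camera(n); cv2.imwrite('pics/'+f,im[:,:,::-1]); return im
def ray(n,u,v,z):
    c=vision.calibration(n); f=240/np.tan(np.radians(c['vfov'])/2)
    R=np.array(c['R']); t=np.array(c['t']); d=R.T@np.array([(u-c['cx'])/f,(v-c['cy'])/f,1]); o=-R.T@t
    return o+d*(z-o[2])/d[2]
def proj(n,X):
    c=vision.calibration(n); f=240/np.tan(np.radians(c['vfov'])/2)
    p=np.array(c['R'])@np.array(X,float)+np.array(c['t']); return np.array([c['cx']+f*p[0]/p[2],c['cy']+f*p[1]/p[2]])
E
python3 - <<'E'
from h import *
np.set_printoptions(suppress=True,precision=3)
for n in('scene','top'):
    shot(n,n+'0.png'); c=vision.calibration(n); print(n,c)
    print(-np.array(c['R']).T@np.array(c['t']))
print(status.read_state())
E
```

```text
scene {'vfov': 44.814703426821, 'cx': 325.759223330076, 'cy': 244.37930051451465, 'R': array([[-0.671, -0.741,  0.011],
       [-0.543,  0.481, -0.688],
       [ 0.505, -0.468, -0.725]]), 't': array([ 361.88 ,  332.736, 1205.06 ])}
[-185.104  671.888 1099.156]
top {'vfov': 49.710860877758826, 'cx': 329.94779438553905, 'cy': 233.059032568307, 'R': array([[-0.007, -1.   , -0.002],
       [-0.976,  0.007, -0.217],
       [ 0.217,  0.   , -0.976]]), 't': array([  16.603,  544.675, 1083.079])}
[ 296.805   12.208 1175.485]
{'time': 0.1, 'qpos': array([-68.004,  15.164,  91.972,  -0.   ,  72.979,  -2.114]), 'qd': array([-0.051, -0.133, -0.236,  0.057, -0.024,  0.038]), 'effort': array([  0.   , -50.362, -35.807,   0.073,   0.023,  -0.   ]), 'tool_pos': array([ 275.612, -615.83 ,  403.532]), 'tool_rot': array([-179.885,   -0.004,   24.11 ]), 'contact_force': array([ 0.728,  1.086, -0.035]), 'moment': array([-0.035,  0.003, -0.012]), 'finger_force': 0.0, 'opening': 88.20311683011886}
```

View pics/top0.png

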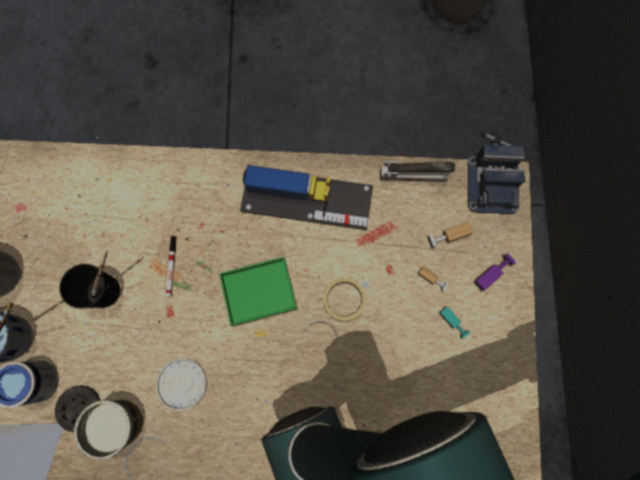

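View pics/scene0.png

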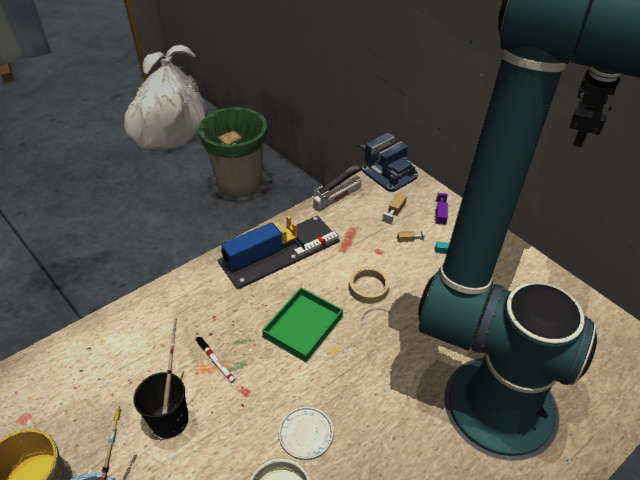

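Could be taken for the piece (top view): large tan (450,236), small tan (432,278), purple (495,272), turquoise (455,320). By the description it's the large tan one; the close crop will check this.

```bash
python3 - <<'E'
from h import *
np.set_printoptions(suppress=True,precision=1)
im=cv2.imread('pics/top0.png'); sc=cv2.imread('pics/scene0.png')
a=cv2.resize(im[150:300,235:395],None,fx=4,fy=4,interpolation=cv2.INTER_CUBIC)[:300*2,:]
b=cv2.resize(im[215:295,415:485],(350,400),interpolation=cv2.INTER_CUBIC)
c=cv2.resize(sc[205:285,215:345],None,fx=3.4,fy=3.4,interpolation=cv2.INTER_CUBIC)
o=np.zeros((600,800,3),np.uint8); o[:320,:640]=a[:320]
o[325:597,:442]=c[:272]; o[325:600,445:795]=b[:275]
cv2.imwrite('pics/crop0.png',o)
def blobs(n,img,lo,hi,roi,z,minA=8):
    x0,y0,x1,y1=roi; h=cv2.cvtColor(img,cv2.COLOR_BGR2HSV)[y0:y1,x0:x1]
    m=cv2.inRange(h,np.array(lo),np.array(hi)); cs,_=cv2.findContours(m,cv2.RETR_EXTERNAL,cv2.CHAIN_APPROX_NONE)
    for k in cs:
        if cv2.contourArea(k)<minA: continue
        r=cv2.minAreaRect(k+np.array([[x0,y0]])); bp=cv2.boxPoints(r)
        print(n,cv2.contourArea(k),np.array(r[0]),'W',ray(n,*r[0],z)[:2],'corners',[ray(n,*p,z)[:2].round() .tolist() for p in bp])
print('blue top z75'); blobs('top',im,(100,120,40),(130,255,255),(235,155,320,215),75)
print('yellow'); blobs('top',im,(20,120,90),(35,255,255),(300,165,340,210),70)
print('red'); blobs('top',im,(0,150,100),(8,255,255),(335,205,360,230),22,2); blobs('top',im,(172,150,100),(180,255,255),(335,205,360,230),22,2)
print('green'); blobs('top',im,(50,100,40),(75,255,255),(210,250,310,340),28,100)
print('wood block z28'); blobs('top',im,(8,120,80),(20,255,255),(415,215,485,260),28)
print('head z~28'); blobs('top',im,(0,0,150),(180,60,255),(420,225,450,255),28,3)
E
```

```text
blue top z75
top 1174.0 [275.5 179.8] W [663.9 133. ] corners [[651.0, 205.0], [698.0, 200.0], [677.0, 61.0], [630.0, 67.0]]
yellow
top 317.0 [319.5 187.6] W [646.4  35.2] corners [[623.0, 60.0], [677.0, 53.0], [671.0, 10.0], [616.0, 18.0]]
red
top 12.0 [346.3 219. ] W [586.  -25.1] corners [[577.0, -21.0], [596.0, -24.0], [595.0, -29.0], [576.0, -27.0]]
green
top 3467.5 [257. 291.] W [421.6 175. ] corners [[461.0, 265.0], [498.0, 117.0], [383.0, 87.0], [347.0, 231.0]]
wood block z28
top 217.0 [458.1 231.8] W [ 552.6 -278.2] corners [[555.0, -248.0], [573.0, -302.0], [550.0, -308.0], [532.0, -255.0]]
head z~28
top 3.0 [430.  252.5] W [ 505.4 -212.1] corners [[507.0, -208.0], [510.0, -211.0], [504.0, -217.0], [501.0, -213.0]]
top 11.5 [424.4 252.2] W [ 506.1 -199.5] corners [[510.0, -194.0], [513.0, -202.0], [502.0, -205.0], [499.0, -197.0]]
top 37.0 [435.3 236.8] W [ 541.5 -225.7] corners [[542.0, -206.0], [562.0, -226.0], [541.0, -246.0], [521.0, -225.0]]
```

View pics/crop0.png

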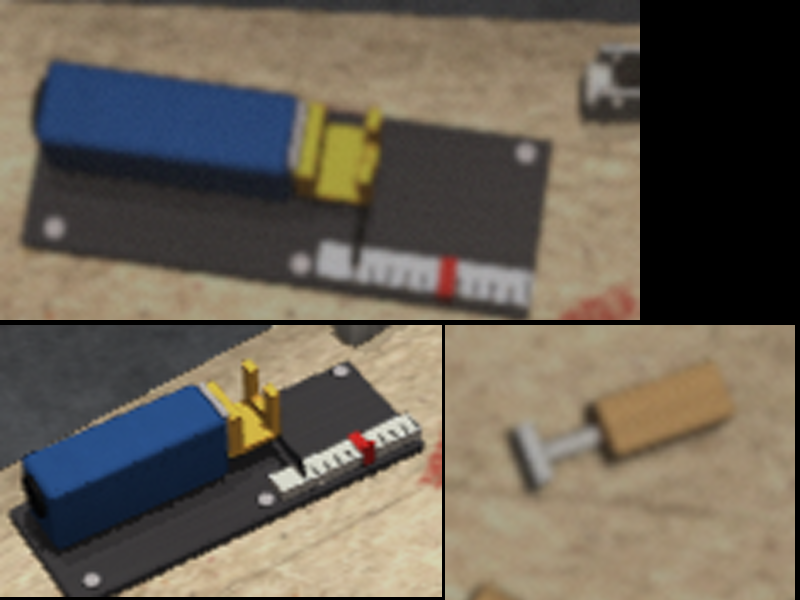

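The top-left crop shows the gauge lying with its fork at about (328,190) and the red clip at (346,219), and the pointer arm at (325,214). The bottom-right crop confirms the wooden piece: block at (458,232), head at (435,237) toward +y.

```bash
python3 - <<'E'
from h import *
np.set_printoptions(suppress=True,precision=1)
im=cv2.imread('pics/top0.png'); sc=cv2.imread('pics/scene0.png')
P=lambda x,y,z:ray('top',235+x/4,150+y/4,z)[:2]
S=lambda x,y,z:ray('scene',215+x/3.4,205+(y-325)/3.4,z)[:2]
rt,rb,lb=P(552,141,10),P(527,316,10),P(23,243,10)
print('base top:',rt,rb,lb,'long',np.linalg.norm(lb-rb),'wide',np.linalg.norm(rt-rb))
ex=(lb-rb)/np.linalg.norm(lb-rb); yaw=np.degrees(np.arctan2(ex[1],ex[0])); ey=np.array([ex[1]*1,-ex[0]]) ; ey=np.array([-ex[1],ex[0]])
O=(rb+165*ex-70*ey + rt+165*ex+40*ey + lb-135*ex-70*ey)/3
print('yaw',yaw,'ey',ey,'origin',O,[rb+165*ex-70*ey,rt+165*ex+40*ey,lb-135*ex-70*ey])
# scene base corners
srb,srt,slt=S(423,443,10),S(350,364,10),S(10,514,10)
print('scene base',srb,srt,slt)
g=lambda p:np.array([(p-O)@ex,(p-O)@ey])
for n,p in dict(redtop=P(448,277,24),red_s=S(362,448,24),ptr=P(357,264,25),ptr_s=S(302,470,25),prongBack=P(375,112,76),prongFront=P(370,155,76),prs1=S(250,364,76),prs2=S(271,389,76),plateA=P(313,105,70),plateB=P(304,196,70),tick0=P(320,260,22),railend=P(530,288,22),bolt=P(526,152,10)).items(): print(n,p,g(p))
def cen(n,img,lo,hi,roi,z):
    x0,y0,x1,y1=roi; h=cv2.cvtColor(cv2.GaussianBlur(img,(3,3),0),cv2.COLOR_BGR2HSV)[y0:y1,x0:x1]
    m=cv2.inRange(h,np.array(lo),np.array(hi)); k,l,s,c=cv2.connectedComponentsWithStats(m)
    i=1+s[1:,4].argmax(); m=l==i; v,u=np.nonzero(m); px=(u.mean()+x0,v.mean()+y0)
    M=np.cov(u,v); w,V=np.linalg.eigh(M); d=V[:,1]
    a,b=ray(n,px[0]-10*d[0],px[1]-10*d[1],z),ray(n,px[0]+10*d[0],px[1]+10*d[1],z)
    w2=np.degrees(np.arctan2(b[1]-a[1],b[0]-a[0]))
    print(n,s[i],np.array(px),'W',ray(n,*px,z)[:2],'dir',w2); return ray(n,*px,z)[:2]
W=((8,100,60),(20,255,255))
for n,i,r,r2 in(('top',im,(440,215,485,250),(425,228,441,250)),('scene',sc,(385,190,415,216),(378,205,400,226))):
    b=cen(n,i,*W,r,14); h=cen(n,i,(0,0,120),(180,70,255),r2,14)
    d=h-b; print('len',np.linalg.norm(d),'yaw',np.degrees(np.arctan2(d[1],d[0])))
cv2.imwrite('pics/c1.png',np.hstack([cv2.resize(sc[185:230,375:425],(400,360),interpolation=cv2.INTER_CUBIC),cv2.resize(im[215:260,422:472],(400,360),interpolation=cv2.INTER_CUBIC)]))
E
```

```text
base top: [670.3 -89.4] [564.8 -72.4] [610.6 219.9] long 295.8075826360255 wide 106.85706161222078
yaw 81.09434014075619 ey [-1.   0.2] origin [658.2  78.4] [array([659.5,  79.8]), array([656.3,  79.8]), array([658.9,  75.7])]
scene base [562.1 -68.4] [664.3 -84.5] [711.  209.3]
redtop [584.8 -26.6] [-115.1   56.2]
red_s [579.1 -20.9] [-110.4   62.8]
ptr [592.7  25.4] [-62.5  56.6]
ptr_s [591.1  28.3] [-59.9  58.5]
prongBack [666.8  14.4] [-61.9 -18.4]
prongFront [641.8  17.3] [-62.9   6.8]
prs1 [662.2  17.2] [-59.9 -13.4]
prs2 [631.5  22.6] [-59.3  17.8]
plateA [673.2  49.1] [-26.6 -19.3]
plateB [620.2  54.1] [-29.9  33.8]
tick0 [596.   46.7] [-41.   56.6]
railend [578.5 -73.6] [-162.5   55.2]
bolt [663.7 -74. ] [-149.7  -29. ]
top [  4   7  29  20 327] [458.2 231.6] W [ 556.1 -282. ] dir 109.1676107993832
top [  1   0  15  21 192] [434.8 236.5] W [ 545.1 -227.6] dir -167.94142481195055
len 55.50973332306194 yaw 101.47572187994221
scene [  4   3  17  22 205] [397.6 202.6] W [ 556.6 -283.4] dir 113.51181562776205
scene [  0   0  22  21 291] [386.9 216. ] W [ 539.  -222.4] dir -2.5278895852373617
len 63.50555142462098 yaw 106.03459501191027
```

View pics/c1.png

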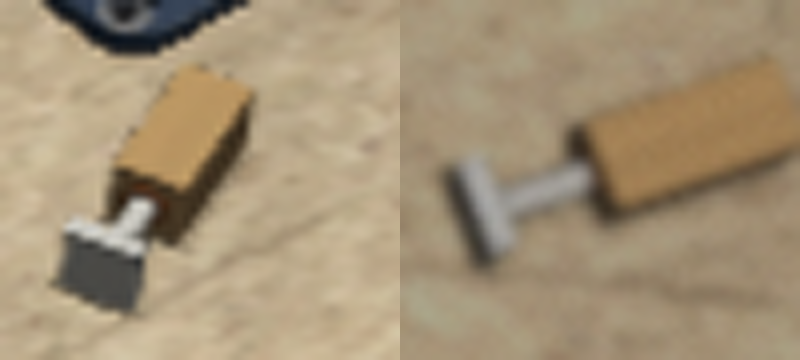

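The close crop shows one pale-wood block with a lit top face, a thin shank and a square head. In the scene crop the top face is at about (398,201), with the head toward the gauge side. It is the right piece.

```bash
python3 - <<'E'
from h import *
np.set_printoptions(suppress=True,precision=1)
S=lambda u,v,z:ray('scene',375+u/8,185+v/8,z)[:2]
T=lambda u,v,z:ray('top',422+(u-400)/8,215+v/8,z)[:2]
q=[S(*p,28) for p in((188,65),(255,95),(182,188),(115,158))]
print('scene top face',q,'c',np.mean(q,0),[np.linalg.norm(q[i]-q[i-1]) for i in range(4)])
d=(q[3]-q[0]+q[2]-q[1]);print('yaw',np.degrees(np.arctan2(d[1],d[0])))
print('head top edge near+far s',S(68,222,28),S(148,245,28),S(75,215,28),S(155,232,28))
print('top: near-end corners',T(580,125,28),T(620,210,28),'head top',T(468,158,28),T(500,250,28), 'headmid',T(485,205,28),'neck side shank z19',T(505,200,19),T(590,177,19))
E
```

```text
scene top face [array([ 572.1, -301.5]), array([ 546.2, -307.4]), array([ 530.7, -254. ]), array([ 556. , -247.9])] c [ 551.3 -277.7] [np.float64(55.93979983835855), np.float64(26.615180171074197), np.float64(55.55462179970236), np.float64(26.050302383525384)]
yaw 106.41426803682884
head top edge near+far s [ 544.6 -213.1] [ 519.2 -225.1] [ 545.5 -217.3] [ 522.  -231.4]
top: near-end corners [ 555.6 -247.5] [ 530.9 -257.4] head top [ 546.2 -215.2] [ 519.6 -222.9] headmid [ 532.6 -219.3] neck side shank z19 [ 535.8 -226.9] [ 542.4 -251.5]
```

```bash
cat > plan.py <<'E'
from h import *
from scipy.spatial.transform import Rotation as Ro
def plan(pos,yaw,n,p0=None,y0=None,turn=True):
    s=status.read_state()
    p=np.array(s['tool_pos'] if p0 is None else p0,float)
    y=s['tool_rot'][2] if y0 is None else y0
    dy=(yaw-y)/n; dp=(np.array(pos,float)-p)/n
    for i in range(n):
        R=Ro.from_euler('xyz',[180,0,y],degrees=True)
        sh=R.inv().apply(dp); print(np.round(sh,1).tolist(),round(float(-np.radians(dy)),3)); y+=dy
E
python3 - <<'E'
from plan import *
np.set_printoptions(suppress=True,precision=1)
print('tacker base near edge z0',ray('top',382,181,0)[:2],ray('top',452,181,0)[:2],'scene',ray('scene',318,208,0)[:2],ray('scene',362,186,0)[:2])
s=status.read_state();print(s['tool_rot'],s['tool_pos'])
plan((549,-268.5,300),108,10)
E
```

```text
tacker base near edge z0 [ 683.9 -112. ] [ 682.6 -278.3] scene [ 697.3 -114.1] [ 682.8 -270.7]
[-179.9   -0.    24.1] [ 275.6 -615.8  403.5]
[39.1, -20.5, 10.4] -0.146
[41.7, -14.6, 10.4] -0.146
[43.4, -8.4, 10.4] -0.146
[44.2, -1.9, 10.4] -0.146
[44.0, 4.5, 10.4] -0.146
[42.8, 10.9, 10.4] -0.146
[40.8, 17.0, 10.4] -0.146
[37.9, 22.8, 10.4] -0.146
[34.1, 28.1, 10.4] -0.146
[29.7, 32.8, 10.4] -0.146
```

```bash
python3 -m handwheel '[39,-20.5,10,0,0,-0.146,0, 41.5,-14.5,10,0,0,-0.146,0, 43.5,-8.5,10,0,0,-0.146,0, 44,-2,10,0,0,-0.146,0, 44,4.5,10,0,0,-0.146,0, 43,11,10,0,0,-0.146,0, 41,17,10,0,0,-0.146,0, 38,23,10,0,0,-0.146,0, 34,28,10,0,0,-0.146,0, 29.5,33,10,0,0,-0.15,0, 0,0,0,0,0,0,0, 0,0,0,0,0,0,0]'; python3 - <<'E'
from plan import *
s=status.read_state();print(s['tool_rot'],s['tool_pos'],s['time'])
plan((549,-268.5,172),108,1)
E
```

```text
time: 1.6
tool_pos: [549.7, -269.4, 304.4]
tool_rot: [-179.9, -0.0, 108.0]
contact_force: [-0.1, -0.1, 0.8]
opening: 88.1
finger_force: 0.0
[-1.79943700e+02 -1.26637932e-02  1.07965788e+02] [ 549.73874989 -269.40772139  304.38116627] 1.6
[1.1, -0.4, 132.4] -0.001
```

```bash
python3 -m handwheel '[1,-0.4,40,0,0,0,0, 0,0,40,0,0,0,0, 0,0,30,0,0,0,0, 0,0,15,0,0,0,0, 0,0,8,0,0,0,0, 0,0,0,0,0,0,0.5, 0,0,0,0,0,0,1, 0,0,0,0,0,0,1, 0,0,0,0,0,0,1, 0,0,0,0,0,0,1]'; python3 - <<'E'
from h import *
a=shot('top','top1.png');b=shot('scene','scene1.png')
o=np.zeros((600,800,3),np.uint8)
o[:300,:400]=cv2.resize(a[200:275,420:520],(400,300)); o[:300,400:]=cv2.resize(b[170:245,350:450],(400,300))
# fork close-ups
o[300:,:400]=cv2.resize(a[168:228,300:340],(400,600),interpolation=cv2.INTER_CUBIC)[:300]; o[300:,400:]=cv2.resize(b[210:255,275:335],(400,300),interpolation=cv2.INTER_CUBIC)
cv2.imwrite('pics/grip.png',o[:,:,::-1])
E
```

```text
time: 2.85
tool_pos: [549.4, -268.5, 172.0]
tool_rot: [180.0, 0.0, 108.0]
contact_force: [0.7, 0.1, 0.5]
opening: 40.1
finger_force: 0.0
```

View pics/grip.png

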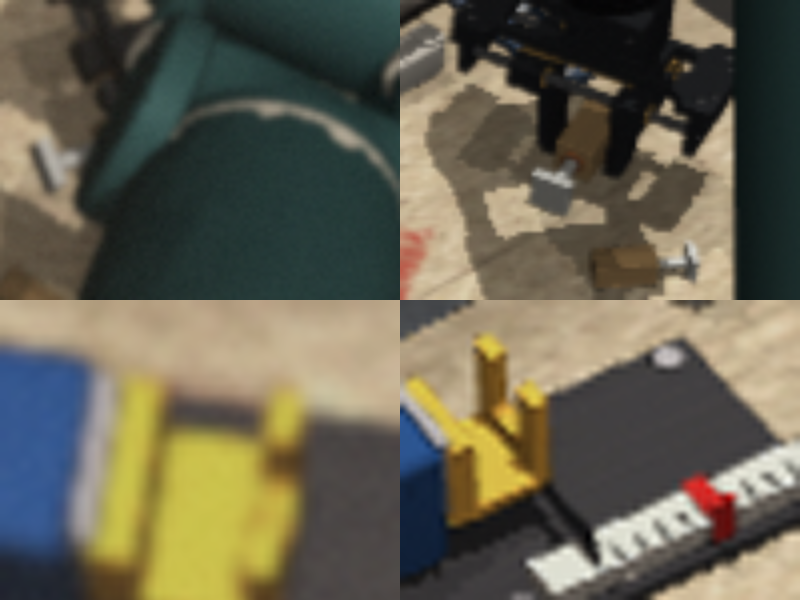

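The gripper straddles the block squarely, with the fingers still closing. The head is free on the gauge side. In the scene view the fork's prong tops are at about (288.5,216.3) and (294.8,223.5).

```bash
python3 -m handwheel '[0,0,0,0,0,0,1, 0,0,0,0,0,0,1, 0,0,0,0,0,0,1, 0,0,0,0,0,0,1]'; python3 - <<'E'
from h import *
np.set_printoptions(suppress=True,precision=1)
a,b=ray('scene',288.5,216.3,76),ray('scene',294.8,223.5,76)
print(a,b,(a+b)/2,'sep',np.linalg.norm(a-b))
print('top slot centre',ray('top',327.8,186.3,76))
im=cv2.imread('pics/top0.png')
print('profile along slot col 327/328'); print(im[172:202,328].tolist())
E
```

```text
time: 3.45
tool_pos: [549.3, -268.5, 171.8]
tool_rot: [180.0, -0.0, 108.0]
contact_force: [-0.2, 0.7, 1.8]
opening: 27.8
finger_force: 30.0
[662.8  16.8  76. ] [632.2  21.7  76. ] [647.5  19.3  76. ] sep 30.92396455290532
top slot centre [647.5  16.6  76. ]
profile along slot col 327/328
[[116, 144, 161], [116, 144, 162], [117, 144, 162], [107, 137, 157], [93, 137, 158], [71, 141, 159], [60, 150, 162], [59, 154, 163], [57, 150, 160], [49, 129, 148], [41, 97, 121], [30, 63, 84], [21, 50, 71], [31, 73, 95], [41, 103, 129], [45, 124, 146], [53, 138, 154], [52, 133, 148], [50, 122, 140], [42, 106, 125], [37, 86, 104], [38, 77, 92], [38, 65, 77], [36, 56, 66], [39, 51, 63], [41, 52, 63], [41, 51, 63], [43, 51, 61], [44, 51, 58], [48, 51, 56]]
```

```bash
python3 -m handwheel '[0,0,-10,0,0,0,1, 0,0,-25,0,0,0,1, 0,0,-35,0,0,0,1, 0,0,-30,0,0,0,1, 0,0,0,0,0,0,1]'; python3 - <<'E'
from plan import *
s=status.read_state();print(s['tool_rot'],s['tool_pos'],s['time'])
plan((641.5,-19,s['tool_pos'][2]),81,8)
E
```

```text
time: 4.08
tool_pos: [550.6, -269.2, 275.3]
tool_rot: [179.7, 0.3, 108.0]
contact_force: [0.3, -0.4, -0.1]
opening: 27.7
finger_force: 30.0
[179.73621711   0.28664518 107.99425809] [ 550.57299952 -269.24003397  275.26052984] 4.075
[26.2, 20.5, 0.0] 0.059
[27.4, 18.9, 0.0] 0.059
[28.5, 17.2, 0.0] 0.059
[29.4, 15.5, 0.0] 0.059
[30.3, 13.8, 0.0] 0.059
[31.1, 12.0, 0.0] 0.059
[31.7, 10.1, 0.0] 0.059
[32.2, 8.2, 0.0] 0.059
```

```bash
python3 -m handwheel '[26,20.5,0,0,0,0.059,1, 27.5,19,0,0,0,0.059,1, 28.5,17,0,0,0,0.059,1, 29.5,15.5,0,0,0,0.059,1, 30,14,0,0,0,0.059,1, 31,12,0,0,0,0.059,1, 31.5,10,0,0,0,0.059,1, 32,8,0,0,0,0.059,1, 0,0,0,0,0,0,1, 0,0,0,0,0,0,1, 0,0,0,0,0,0,1]'; python3 - <<'E'
from h import *
a=shot('top','top2.png');b=shot('scene','scene2.png')
o=np.zeros((600,800,3),np.uint8)
o[:,:400]=cv2.resize(a[140:230,295:355],(400,600),interpolation=cv2.INTER_CUBIC); o[:,400:]=cv2.resize(b[175:265,270:330],(400,600),interpolation=cv2.INTER_CUBIC)
cv2.imwrite('pics/hover.png',o[:,:,::-1])
E
```

```text
time: 5.45
tool_pos: [639.5, -20.0, 271.0]
tool_rot: [-179.9, 0.0, 80.9]
contact_force: [1.2, 0.1, -0.8]
opening: 28.4
finger_force: 30.0
```

View pics/hover.png

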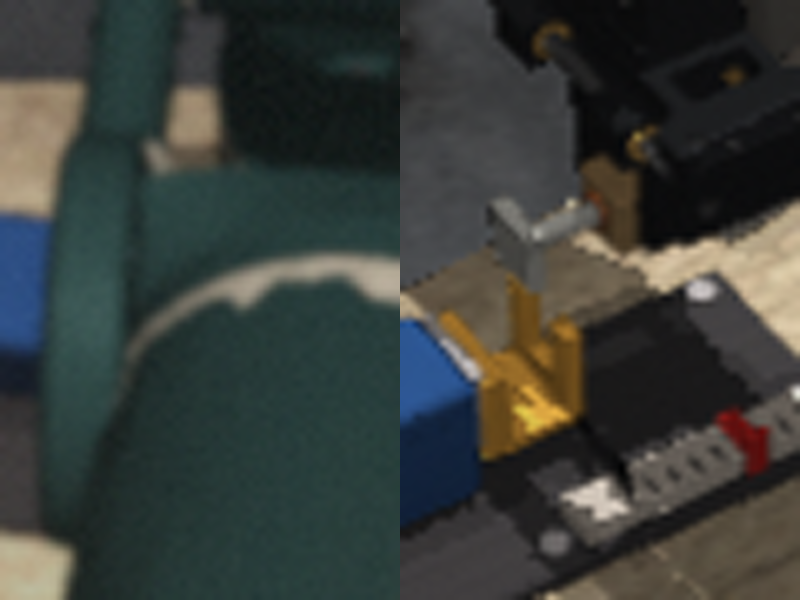

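The scene view shows the head at about (288,212), above the fork, with the shank level. I compare that with the prediction.

```bash
python3 - <<'E'
from plan import *
np.set_printoptions(suppress=True,precision=1)
s=status.read_state();t=s['tool_pos'];y=np.radians(s['tool_rot'][2]);ex=np.array([np.cos(y),np.sin(y),0]);ey=np.array([-ex[1],ex[0],0])
ax=t-[0,0,157.8]
C=lambda p:[400+(p[0]-270)*6.667,(p[1]-175)*6.667]
for a in(50,58):
  print(a,[np.round(C(proj('scene',ax+a*ex+i*ey+[0,0,j]))) .tolist() for i,j in((-14,-14),(-14,14),(14,14),(14,-14))])
print('shank at block',np.round(C(proj('scene',ax+20*ex))))
seat=np.array([648,22,76.]); gx=np.array([.156,.988,0]); gy=np.array([-.988,.156,0])
for i in(-9,9): print('prong inner tops',[np.round(C(proj('scene',seat+i*gy+k*gx))).tolist() for k in(0,-8)])
plan((641.5,-19,214),81,1)
E
```

```text
50 [[502.0, 244.0], [499.0, 189.0], [538.0, 233.0], [540.0, 288.0]]
58 [[484.0, 252.0], [480.0, 197.0], [519.0, 241.0], [522.0, 296.0]]
shank at block [589. 209.]
prong inner tops [[526.0, 288.0], [544.0, 280.0]]
prong inner tops [[550.0, 316.0], [568.0, 308.0]]
[1.3, 1.6, 57.5] -0.002
```

```bash
python3 -m handwheel '[4,1.5,0,0,0,0,1, 0,0,0,0,0,0,1, 0,0,8,0,0,0,1, 0,0,8,0,0,0,1, 0,0,8,0,0,0,1, 0,0,8,0,0,0,1, 0,0,0,0,0,0,1]'; python3 -m handwheel '[0,0,6,0,0,0,1, 0,0,6,0,0,0,1, 0,0,6,0,0,0,1, 0,0,4,0,0,0,1, 0,0,3,0,0,0,1, 0,0,0,0,0,0,1, 0,0,0,0,0,0,1]'; python3 - <<'E'
from h import *
b=shot('scene','scene3.png')
cv2.imwrite('pics/in.png',cv2.resize(b[190:265,265:355],(720,600),interpolation=cv2.INTER_CUBIC)[:,:,::-1])
E
```

```text
time: 6.42
tool_pos: [641.6, -15.4, 238.3]
tool_rot: [-179.9, 0.0, 80.9]
contact_force: [-0.3, -0.6, -0.1]
opening: 27.8
finger_force: 30.0
time: 7.3
tool_pos: [642.3, -15.4, 214.9]
tool_rot: [180.0, -0.0, 81.0]
contact_force: [-0.7, 0.9, 0.5]
opening: 27.5
finger_force: 30.0
```

View pics/in.png

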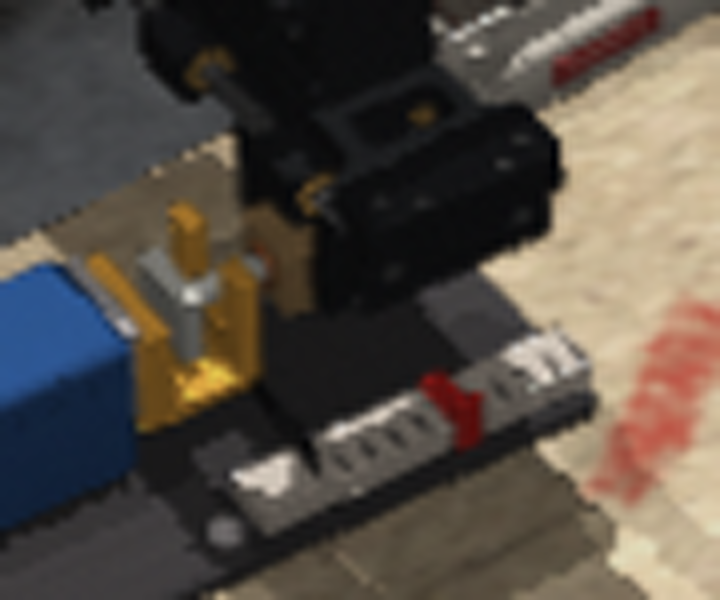

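The head sits in the pocket behind the prongs and the shank is in the slot, with no contact force. The pointer tip is at about (305,249) and the red clip at (322,242). Now I pull, slowly.

```bash
python3 -m handwheel '[-3,0,0,0,0,0,1, -3,0,0,0,0,0,1, -3,0,0,0,0,0,1, -3,0,0,0,0,0,1, -2,0,0,0,0,0,1, -2,0,0,0,0,0,1, -2,0,0,0,0,0,1, -2,0,0,0,0,0,1, 0,0,0,0,0,0,1, 0,0,0,0,0,0,1]'; python3 -m handwheel '[-2.5,0,0,0,0,0,1, -2.5,0,0,0,0,0,1, -2.5,0,0,0,0,0,1, -2.5,0,0,0,0,0,1, -2.5,0,0,0,0,0,1, -2.5,0,0,0,0,0,1, -2.5,0,0,0,0,0,1, -2.5,0,0,0,0,0,1, 0,0,0,0,0,0,1, 0,0,0,0,0,0,1]'; python3 - <<'E'
from h import *
b=shot('scene','scene4.png')
cv2.imwrite('pics/pull1.png',cv2.resize(b[190:265,265:355],(720,600),interpolation=cv2.INTER_CUBIC)[:,:,::-1])
E
```

```text
time: 8.6
tool_pos: [639.0, -35.1, 214.8]
tool_rot: [180.0, 0.0, 80.9]
contact_force: [0.7, 4.1, -0.4]
opening: 27.5
finger_force: 30.0
time: 9.85
tool_pos: [635.9, -54.8, 214.7]
tool_rot: [-180.0, -0.0, 80.9]
contact_force: [0.7, 5.7, 1.0]
opening: 28.3
finger_force: 30.0
```

View pics/pull1.png

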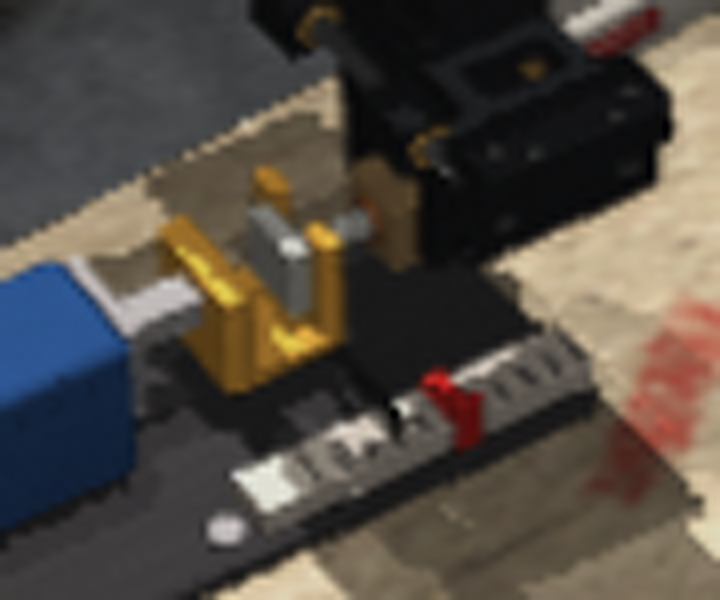

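The head bears on the prongs and the draw rod is out about 32 mm. The pointer tip is at about (314.5,243.5) in the scene, just short of the clip with its top face at (321.5,239). I compute what remains.

```bash
python3 - <<'E'
from h import *
np.set_printoptions(suppress=True,precision=1)
O=np.array([657,78.6]); ex=np.array([.155,.988]); ey=np.array([-.988,.155])
g=lambda p:np.array([(p[:2]-O)@ex,(p[:2]-O)@ey])
C=lambda u,v,z:g(ray('scene',265+u/8,190+v/8,z))
print('ptr start',C(318,470,25),C(312,455,25),'ptr now',C(398,435,25),C(393,418,25))
print('clip top corners',[C(*p,26) for p in((422,380),(447,370),(482,400),(457,412))])
print('clip c',C(452,391,26))
P=lambda x,y,z:g(ray('top',235+x/4,150+y/4,z))
print('top clip',P(448,277,26),'ptr',P(357,264,25))
for n in('scene0','scene4'):
  im=cv2.imread(f'pics/{n}.png'); h=cv2.cvtColor(im,cv2.COLOR_BGR2HSV)[230:250,312:332]
  m=((h[...,0]<8)|(h[...,0]>172))&(h[...,1]>150)&(h[...,2]>60); v,u=np.nonzero(m); print(n,u.min()+312,u.max()+312,v.min()+230,v.max()+230,g(ray('scene',u.mean()+312,v.mean()+230,20)))
# predicted pointer pixel for gauge x
for gx in(-90,-95,-100,-105,-110,-115): 
  w=O+gx*ex+55*ey; p=proj('scene',[*w,25]); print(gx,[(p[0]-265)*8,(p[1]-190)*8])
E
```

```text
ptr start [-59.9  61.8] [-61.7  55.3] ptr now [-89.3  62.6] [-92.   55.4]
clip top corners [array([-108.4,   47. ]), array([-117.6,   47.6]), array([-119.7,   64.9]), array([-110.1,   65. ])]
clip c [-113.8   56.3]
top clip [-115.2   55.5] ptr [-62.5  55.3]
scene0 318 324 236 245 [-114.2   56.3]
scene4 318 324 236 245 [-114.2   55.9]
-90 [np.float64(387.0861874130469), np.float64(419.6556211838372)]
-95 [np.float64(400.3108922421975), np.float64(413.5483664467231)]
-100 [np.float64(413.50149689409864), np.float64(407.45685939333725)]
-105 [np.float64(426.6581330909521), np.float64(401.38103919350897)]
-110 [np.float64(439.7809318774125), np.float64(395.32084532996487)]
-115 [np.float64(452.8700236249347), np.float64(389.2762175963187)]
```

```bash
python3 -m handwheel '[-2.5,0,0,0,0,0,1, -2.5,0,0,0,0,0,1, -2.5,0,0,0,0,0,1, -2.5,0,0,0,0,0,1, -2.5,0,0,0,0,0,1, -2.5,0,0,0,0,0,1, -2,0,0,0,0,0,1, -2,0,0,0,0,0,1, -2,0,0,0,0,0,1, 0,0,0,0,0,0,1, 0,0,0,0,0,0,1]'; python3 - <<'E'
from h import *
b=shot('scene','scene5.png'); a=shot('top','top5.png')
o=np.zeros((600,800,3),np.uint8); o[:,:600]=cv2.resize(b[205:255,290:340],(600,600),interpolation=cv2.INTER_CUBIC)
o[:400,600:]=cv2.resize(a[190:240,330:355],(200,400),interpolation=cv2.INTER_CUBIC)
cv2.imwrite('pics/pull2.png',o[:,:,::-1])
E
```

```text
time: 11.28
tool_pos: [632.7, -75.0, 214.7]
tool_rot: [180.0, -0.1, 80.9]
contact_force: [1.2, 8.2, 0.2]
opening: 27.7
finger_force: 30.0
```

View pics/pull2.png

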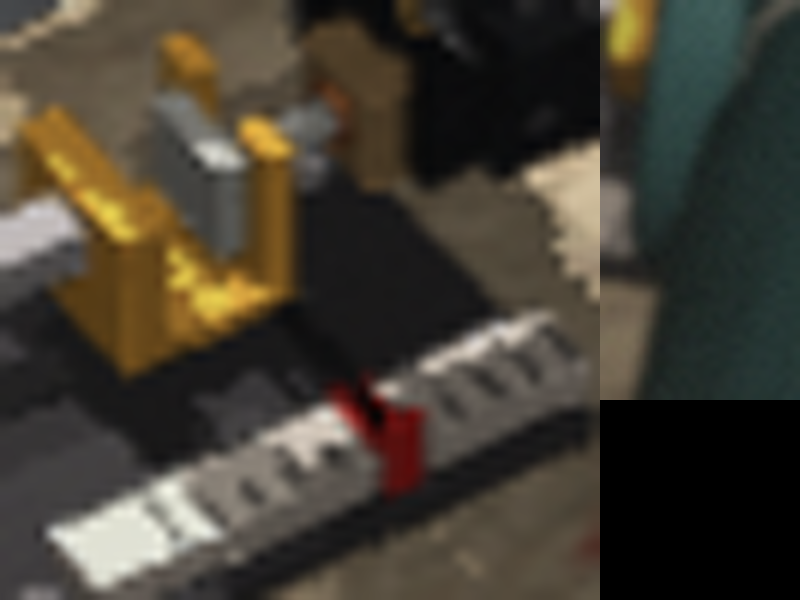

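The black pointer lies over the red clip at about (321,239), perhaps 1.5 mm short of its middle. I nudge it and hold well over two seconds.

```bash
Z='0'; python3 -m handwheel '[-1.5,0,0,0,0,0,1, 0,0,0,0,0,0,1, 0,0,0,0,0,0,1, 0,0,0,0,0,0,1, 0,0,0,0,0,0,1, 0,0,0,0,0,0,1, 0,0,0,0,0,0,1, 0,0,0,0,0,0,1, 0,0,0,0,0,0,1, 0,0,0,0,0,0,1, 0,0,0,0,0,0,1, 0,0,0,0,0,0,1]' && python3 -m handwheel '[0,0,0,0,0,0,1, 0,0,0,0,0,0,1, 0,0,0,0,0,0,1, 0,0,0,0,0,0,1, 0,0,0,0,0,0,1, 0,0,0,0,0,0,1, 0,0,0,0,0,0,1, 0,0,0,0,0,0,1, 0,0,0,0,0,0,1, 0,0,0,0,0,0,1, 0,0,0,0,0,0,1, 0,0,0,0,0,0,1]'; python3 - <<'E'
from h import *
b=shot('scene','scene6.png')
h=cv2.cvtColor(b,cv2.COLOR_RGB2HSV)[236:243,316:327]
m=((h[...,0]<8)|(h[...,0]>172))&(h[...,1]>130)&(h[...,2]>60)
for r in range(7): print(236+r,''.join('R' if m[r,c] else ('k' if h[r,c,2]<55 else '.') for c in range(11)),h[r,:,2].tolist())
E
```

```text
time: 12.88
tool_pos: [632.5, -76.4, 214.7]
tool_rot: [180.0, -0.1, 80.9]
contact_force: [1.8, 7.7, -0.0]
opening: 27.5
finger_force: 30.0
time: 14.38
tool_pos: [632.5, -76.4, 214.7]
tool_rot: [180.0, -0.1, 80.9]
contact_force: [1.6, 8.1, -0.9]
opening: 27.3
finger_force: 30.0
236 kkkkkk..... [34, 29, 31, 22, 18, 32, 79, 111, 103, 99, 97]
237 kRRkk...... [25, 63, 85, 46, 17, 84, 176, 198, 134, 99, 80]
238 ..RRkkk.... [69, 138, 122, 98, 46, 10, 43, 114, 108, 99, 82]
239 ...RRkRRR.. [195, 206, 182, 189, 110, 29, 74, 75, 101, 93, 96]
240 ...RRRRRR.. [205, 206, 174, 150, 110, 72, 99, 101, 89, 80, 92]
241 ....RRRRR.. [200, 196, 197, 129, 92, 74, 86, 87, 86, 81, 88]
242 .....RRRR.. [141, 66, 86, 98, 89, 74, 85, 86, 84, 74, 84]
```

The pointer tip sits at (321,239), at the clip's middle, and has been held for 3 s. Now I draw back slowly at about 16–20 mm/s.

```bash
python3 -m handwheel '[1,0,0,0,0,0,1, 2,0,0,0,0,0,1, 2.5,0,0,0,0,0,1, 2.5,0,0,0,0,0,1, 2.5,0,0,0,0,0,1, 2.5,0,0,0,0,0,1, 2.5,0,0,0,0,0,1, 2.5,0,0,0,0,0,1, 2.5,0,0,0,0,0,1, 2.5,0,0,0,0,0,1, 2.5,0,0,0,0,0,1, 2.5,0,0,0,0,0,1]' && python3 -m handwheel '[2.5,0,0,0,0,0,1, 2.5,0,0,0,0,0,1, 2.5,0,0,0,0,0,1, 2.5,0,0,0,0,0,1, 2,0,0,0,0,0,1, 2,0,0,0,0,0,1, 1.5,0,0,0,0,0,1, 1.5,0,0,0,0,0,1, 1,0,0,0,0,0,1, 1,0,0,0,0,0,1, 0,0,0,0,0,0,1]' && python3 -m handwheel '[1,0,0,0,0,0,1, 1,0,0,0,0,0,1, 1,0,0,0,0,0,1, 1,0,0,0,0,0,1, 1,0,0,0,0,0,1, 1,0,0,0,0,0,1, 1,0,0,0,0,0,1, 1,0,0,0,0,0,1, 0,0,0,0,0,0,1, 0,0,0,0,0,0,1]'
python3 - <<'E'
from h import *
b=shot('scene','scene7.png').astype(int); a=cv2.imread('pics/scene3.png')[:,:,::-1].astype(int)
# pointer location compare: dark pixels along the rail vs inserted picture
for n,i in(('in',a),('now',b)):
  print(n,[i[r,298:314].max(1).tolist() for r in(246,248)])
E
```

```text
time: 15.92
tool_pos: [636.8, -49.4, 214.7]
tool_rot: [180.0, -0.0, 80.9]
contact_force: [0.9, 4.3, -0.0]
opening: 27.7
finger_force: 30.0
time: 17.3
tool_pos: [639.7, -30.6, 214.7]
tool_rot: [180.0, -0.0, 80.9]
contact_force: [0.1, 3.2, 1.2]
opening: 27.6
finger_force: 30.0
time: 18.55
tool_pos: [640.9, -22.9, 214.5]
tool_rot: [-180.0, 0.0, 80.9]
contact_force: [-0.1, 0.1, -0.1]
opening: 27.7
finger_force: 30.0
in [[42, 66, 96, 89, 43, 13, 41, 88, 80, 89, 98, 100, 69, 52, 89, 96], [206, 206, 206, 138, 99, 60, 29, 85, 100, 85, 63, 101, 106, 94, 90, 89]]
now [[39, 66, 95, 83, 40, 16, 90, 106, 81, 88, 98, 100, 69, 52, 90, 97], [206, 206, 206, 206, 148, 67, 30, 86, 125, 95, 63, 100, 106, 94, 90, 89]]
```

The gauge is home: the pointer pixels match the starting picture and the force is zero. I free the head a little and lift.

```bash
python3 -m handwheel '[2,0,0,0,0,0,1, 2,0,0,0,0,0,1, 0,0,0,0,0,0,1, 0,0,-5,0,0,0,1, 0,0,-10,0,0,0,1, 0,0,-12,0,0,0,1, 0,0,-12,0,0,0,1, 0,0,-12,0,0,0,1, 0,0,-14,0,0,0,1, 0,0,0,0,0,0,1]'; python3 - <<'E'
from plan import *
s=status.read_state();print(s['tool_rot'],s['tool_pos'],s['time'])
plan((422.5,168,s['tool_pos'][2]),104,10)
for c in ((460.5,265),(347,231)): pass
E
```

```text
time: 19.85
tool_pos: [642.4, -18.9, 281.8]
tool_rot: [179.8, -0.0, 80.9]
contact_force: [-0.4, 0.2, -0.2]
opening: 27.8
finger_force: 30.0
[ 1.79802756e+02 -1.86739240e-02  8.09462877e+01] [642.37628484 -18.87754565 281.78248062] 19.85
[15.0, -24.7, -0.0] -0.04
[16.0, -24.0, -0.0] -0.04
[16.9, -23.4, -0.0] -0.04
[17.9, -22.7, -0.0] -0.04
[18.8, -21.9, -0.0] -0.04
[19.6, -21.2, -0.0] -0.04
[20.5, -20.4, -0.0] -0.04
[21.3, -19.5, -0.0] -0.04
[22.0, -18.6, -0.0] -0.04
[22.8, -17.7, -0.0] -0.04
```

```bash
python3 -m handwheel '[15,-24.5,0,0,0,-0.04,1, 16,-24,0,0,0,-0.04,1, 17,-23.5,0,0,0,-0.04,1, 18,-22.5,0,0,0,-0.04,1, 19,-22,0,0,0,-0.04,1, 19.5,-21,0,0,0,-0.04,1, 20.5,-20.5,0,0,0,-0.04,1, 21.5,-19.5,0,0,0,-0.04,1, 22,-18.5,0,0,0,-0.04,1, 23,-17.5,0,0,0,-0.04,1, 0,0,0,0,0,0,1, 0,0,0,0,0,0,1]'; python3 - <<'E'
from plan import *
s=status.read_state();plan((422.5,168,181),104,1)
E
```

```text
time: 21.35
tool_pos: [422.8, 169.1, 279.7]
tool_rot: [180.0, 0.0, 103.9]
contact_force: [0.3, -0.5, -0.7]
opening: 27.9
finger_force: 30.0
[-0.9, -0.5, 98.7] -0.002
```

```bash
python3 -m handwheel '[-1,0,25,0,0,0,1, 0,0,25,0,0,0,1, 0,0,20,0,0,0,1, 0,0,15,0,0,0,1, 0,0,8,0,0,0,1, 0,0,5,0,0,0,1, 0,0,0,0,0,0,1, 0,0,0,0,0,0,1]'; python3 - <<'E'
from h import *
b=shot('scene','scene8.png')
cv2.imwrite('pics/tray.png',cv2.resize(b[240:375,225:405],(800,600),interpolation=cv2.INTER_CUBIC)[:,:,::-1])
E
```

```text
time: 22.35
tool_pos: [423.0, 168.4, 182.3]
tool_rot: [179.9, -0.0, 103.9]
contact_force: [-0.3, 0.4, -1.0]
opening: 27.9
finger_force: 30.0
```

View pics/tray.png

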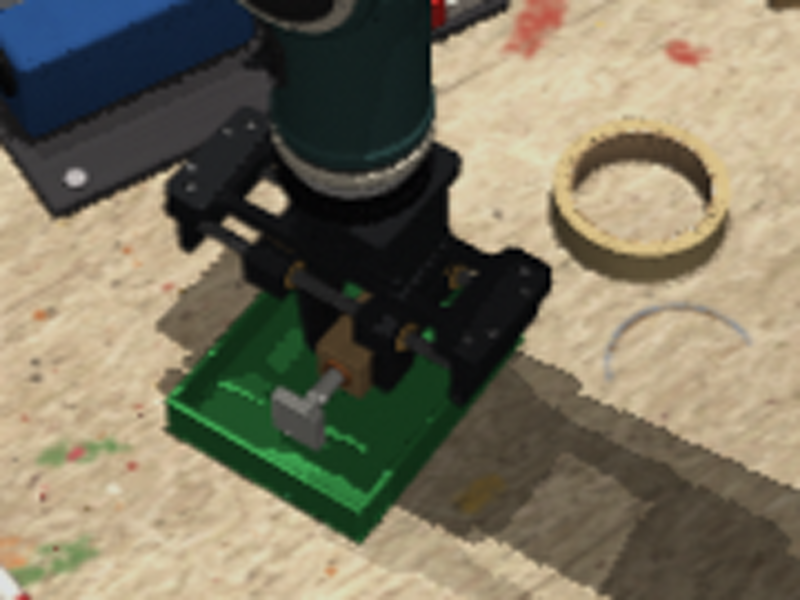

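The piece is centred in the tray, head at about (292,334) in the scene, a few mm above the floor with the walls clear. I lower it to the floor.

```bash
python3 -m handwheel '[0,0,2,0,0,0,1, 0,0,1.5,0,0,0,1, 0,0,1,0,0,0,1, 0,0,0.5,0,0,0,1, 0,0,0.5,0,0,0,1, 0,0,0,0,0,0,1, 0,0,0,0,0,0,1]'
```

```text
time: 23.28
tool_pos: [422.7, 168.2, 176.2]
tool_rot: [180.0, -0.0, 103.9]
contact_force: [0.1, 0.0, 0.2]
opening: 28.0
finger_force: 30.0
```

```bash
python3 -m handwheel '[0,0,0.5,0,0,0,1, 0,0,0.5,0,0,0,1, 0,0,0,0,0,0,1, 0,0,0,0,0,0,1]'; 
```

```text
time: 23.78
tool_pos: [422.8, 168.3, 175.7]
tool_rot: [-180.0, -0.0, 103.9]
contact_force: [-2.0, -1.3, 5.5]
opening: 27.5
finger_force: 30.0
```

The piece is on the floor (5.5 N). I open partway only, because of the tray walls, and then rise.

```bash
python3 -m handwheel '[0,0,0,0,0,0,0.62, 0,0,0,0,0,0,0.5, 0,0,0,0,0,0,0.5, 0,0,0,0,0,0,0.5, 0,0,0,0,0,0,0.5, 0,0,-5,0,0,0,0.5, 0,0,-15,0,0,0,0.5, 0,0,-30,0,0,0,0.5, 0,0,-40,0,0,0,0.5, 0,0,-40,0,0,0,0.5, 0,0,-30,0,0,0,0.5, 0,0,0,0,0,0,0.5]'; python3 - <<'E'
from h import *
np.set_printoptions(suppress=True,precision=1)
b=shot('scene','scene9.png')
h=cv2.cvtColor(b,cv2.COLOR_RGB2HSV)
for n,lo,hi in(('wood',(8,90,60),(20,255,255)),('green',(50,100,30),(80,255,255)),('metal',(0,0,70),(180,70,255))):
  r=h[300:360,262:345] if n!='green' else h[280:365,255:350]; off=(262,300) if n!='green' else (255,280)
  k,l,s,c=cv2.connectedComponentsWithStats(cv2.inRange(r,lo,hi))
  for i in range(1,k):
    if s[i,4]>25: p=c[i]+off; print(n,s[i,4],p,ray('scene',*p,18)[:2])
E
```

```text
time: 25.28
tool_pos: [423.9, 168.6, 339.3]
tool_rot: [179.6, -0.0, 103.9]
contact_force: [0.8, 0.1, -0.4]
opening: 44.1
finger_force: 0.0
wood 279 [308.  314.8] [429.5 154.7]
wood 66 [332.7 350.3] [321.2 177.3]
green 2772 [302.1 324.2] [418.5 182. ]
metal 87 [274.2 304.5] [504.3 194.1]
metal 99 [338.9 306.2] [400.3  84.9]
metal 109 [293.  332.6] [414.6 211.9]
metal 151 [270.2 349.3] [413.9 277.5]
metal 117 [320.  351.2] [337.8 199.4]
metal 131 [286.7 355.3] [378.2 260.3]
```

The block at (430,155) and head at (415,212) lie flat inside the tray, and the gripper is clear.

```bash
python3 -c "
from workcell import job
print(job.hand_in())"
```

```text
the job is handed in; nothing more can be done
None
```

I finished the proof test and handed it in at about 25 s: the pointer was held on the red mark for about 3 s, the gauge was eased fully home, and the piece now lies flat in the green tray; the judge's result was not shown.

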